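# Light the tracing box and dial its brightness

### The arm

A 7-joint arm with a two-finger parallel gripper is mounted at the origin on the work surface. World frame = base frame: x ahead of the robot, y to its left, z up, the work surface at z = 0. Lengths are in m, angles in rad, forces in N, time in s.
With the tool pointing down it reaches from about 0.425 to 0.95 m from the base axis. Payload 16.7 kg.
Tool frame: the origin (TCP) lies between the finger pads; the fingertips stand 14 mm ahead of it and the grasp point (between the pads) lies 5 mm behind it; z points along the fingers, y is the line along which they close (so a half turn about z gives the same grasp; the last joint's range is limited). The gripper opens to 94 mm and grips with 3 to 60 N. Pads are 16 mm wide; open, the fingers measure 119 mm over their backs; the gripper's body (75 mm by 177 mm) begins 78 mm behind the grasp point.
Start: joints at [-1.302, 0.426, 0.074, 1.606, -0.034, 1.111, -0.067], TCP at [0.274, 0.617, 0.219] pointing down, gripper open.
Joint ranges: [-2.85, 2.85], [-0.5, 2.14], [-1.23, 1.37], [0.21, 2.46], [-1.02, 4.16], [0.16, 2.05], [-2.73, 2.73]. Speed limits (rad/s): [1.89, 1.89, 2.39, 2.39, 3.01, 3.01, 3.01].

### API

Orientations are given as a unit quaternion [x, y, z, w].
In Python, from bench import bot gives the robot as it stands. Calls block until the motion is done:
- bot.movep(position, orientation): joint-space move of the TCP to a pose.
- bot.move_l(position, frame=None, velocity=0.15, max_force=None): straight line of the TCP; frame=None keeps the orientation; velocity is the mean speed in m/s. With max_force (N) it stops when the force on the tool has changed by that much, and returns True; else False.
- bot.goto_joints(angles): joint-space move.
- bot.set_gripper(opening, f_grip=None): finger opening in m; f_grip is the grip in N (None keeps the last); returns when the fingers have stopped.
- bot.wait(seconds).
- bot.solve_ik(position, orientation): joint angles nearest the present ones, or None.
- bot.get_state(): the state.
- bot.capture(name): name is "scene" or "side" or "wrist"; returns a dict with "pixels" (480x640x3 uint8, red, green, blue), "fovy" (degrees; the focal length in pixels is half the picture's height over the tangent of half this angle, whatever the lens; pixels are square), "cx", "cy" (the principal point, pixels), "eye" and "rotation" of the camera in the world. Camera axes: x right, y down, z forward; pixel columns grow to the right and rows downward; lengths in m; the calibration is good to about 2 mm. A picture is of the moment at which its call begins. There is no depth.
A pose or a line that the arm cannot do raises bot.MotionError and nothing moves.
- bot.hand_in(): hands the job in; it is judged then, once.
The state is a dict: "time": time; "joints": joint angles; "joint_vel": joint speeds; "effort": joint torques, N m; "tcp_pos": TCP position; "tcp_rot": TCP orientation; "contact_force": force on the tool from outside, world axes, zero at the start; "ft_torque": the same for the moment, N m; "grip_width": finger opening in m; "gripper_force": force on a finger pad.
Only numpy, scipy, OpenCV 4.12 (cv2) and the standard library are available. Lean on these libraries where they do the work, as an engineer would, in place of code of your own. Each camera call takes 0.05 s, during which the arm holds its last target. There are 200 camera calls.

### The job

The sketch lies ready on the tracing light box: switch the box on by pressing its round push-button all the way in, then turn the larger of its two pointer knobs clockwise, click by click, until it points at the sixth dot of its ring, counted from the smallest dot. Do it with light fingertip pushes on the side of the pointer, not by pinching the knob. Do not lift or shift the box, leave the small knob alone, and do not disturb the drawing things on and around the box.

Things in the scene. Friction and masses are not known exactly. Their poses are not given: they have to be found in the camera images.
- lightbox: Tracing light box, loose on rubber feet, about 2.4 kg: flat aluminium case 360 (x) x 440 (y) x 55 mm high. Origin at the centre of its underside, on the table; x points from the control strip to the far edge (at yaw 0 the strip faces the robot), y left, z up. Its top is level: 80 mm wide control strip along the -x edge at z = 55 mm, white panel with the taped sketch at z = 56 mm.
- strip_middle (a point): Middle of the control strip, on its surface, at (-140, 0, 55) mm in the box's frame. On the strip from left (+y) to right, in the box's frame: large brightness knob at (-142, 105) mm, small tone knob at (-142, -55) mm, round push-button at (-142, -160) mm.
- brightness (a joint): Angle of the large knob (rad): 0 at the first dot, growing clockwise seen from above, one click = 0.5236 (30 degrees): sixth dot 2.618, eighth and last 3.665, just before the end stop. A sprung ball indexes it: it resists with up to about 0.06 N m, and pushed past half-way between two dots it snaps by itself into the next and stays. It starts at the first, second or third dot.
- first_dot (a point): Centre of the first and smallest of the eight flat black dots on the strip around the large knob. They lie on a circle of 34.5 mm radius about its axis, 30 degrees apart, growing clockwise; the first lies 105 degrees anticlockwise from the box's +x, so the sixth lies 45 degrees clockwise from +x.
- brightness_axis (a point): On the axis of the large knob at the top of its pointer bar, 24 mm above the strip; turns with the knob, x along the pointer. Black knob: round skirt of 50 mm diameter, 6 mm high, and on it a pointer bar 12 mm wide, 6 to 24 mm above the strip, from 18 mm behind the axis to a pointed nose 26 mm ahead (full width to 20 mm), white line on top of the nose half.
- brightness_nose (a point): Tip of the large knob's pointer nose, at the top of the bar: 26 mm from the axis, 24 mm above the strip.
- tone (a joint): Angle of the small knob, the light's tone selector (rad), same shape at 0.68 of the size (skirt 34 mm across), 18 mm high, three dots and the same 0.5236 clicks; it stands at its middle dot, 0.5236, and is to be left there.
- tone_axis (a point): Point on the axis of the small knob at the top of its pointer bar, 18 mm above the control strip.
- power (a joint): Travel of the push-button (m): 0 out, 0.004 fully in; springs back when let go.
- power_top (a point): Centre of the top face of the push-button, a plain grey round cap of 26 mm diameter standing 10 mm above the control strip (6 mm when fully in) in a flat dark ring of 37 mm diameter, 3 mm high. It needs about 1.2 N to start moving and 4 N to go fully in (4 mm).
- eraser: Eraser block 58 x 22 x 13 mm in a paper sleeve, loose on the opal panel ahead of and to the left of the large knob. Origin at the centre of its underside. To be left alone.
- sharpener: Small brass pencil sharpener 26 x 16 x 12 mm, loose on the control strip between the two knobs, 85 to 100 mm from the large knob's axis. Origin at the centre of its underside. To be left alone.
- tape: Roll of masking tape, 92 mm outer diameter, 24 mm high, lying on the opal panel by its left edge. Origin at the centre of its underside. To be left alone.
- ink_bottle: Capped amber ink jar, 44 mm diameter, 62 mm high, on the table to the right of the box. Origin under its centre. To be left alone.
- water_jar: Empty glass water jar, 76 mm diameter, 85 mm high, on the table to the right of the box. Origin under its centre. To be left alone.
- paint_tin: Open watercolour tin 215 x 174 x 18 mm with pans, on the table to the left of the box. Origin under its centre. To be left alone.

How it is judged:
On the way, in this order (a step that is already met when the one before it is completed fails the run):
1. the push-button is pressed in (value of joint power above 0.003 m), for 0.05 s.
2. the button is out again and the large knob rests at the sixth dot (value of joint brightness between 2.488 and 2.748 rad and velocity of joint brightness between -0.2 and 0.2 rad/s and value of joint power below 0.001 m), for 0.3 s.
At the end, for the whole second after the job is handed in: The large knob rests at the sixth dot (joint within 0.13 rad of 2.618), the small knob still at its middle dot, the push-button out again, the light box flat and within 20 mm of where it stood, every loose thing within 30 mm of where it stood (value of joint brightness between 2.488 and 2.748 rad and velocity of joint brightness between -0.1 and 0.1 rad/s and value of joint tone between 0.3236 and 0.7236 rad and value of joint power below 0.001 m and distance of lightbox from where it was at the start of the episode below 0.02 m and angle between lightbox's own z axis and vertical below 0.05 rad and linear speed of lightbox below 0.01 m/s and distance of each of eraser, sharpener, tape, ink_bottle, water_jar, paint_tin from where it was at the start of the episode below 0.03 m); the robot touches nothing.
It fails at once if the light box is shifted by more than 20 mm, or lifted or tipped (distance of lightbox from where it was at the start of the episode above 0.02 m or height (world z) of lightbox above 0.008 m or angle between lightbox's own z axis and vertical above 0.08 rad).
It fails at once if the large knob is straddled and pinched between the fingers (horizontal distance between the grasp point and brightness_axis below 0.007 m and z of the grasp point in the frame of brightness_axis below 0.014 m and contact force between the fingers and lightbox above 1 N).
It fails at once if the box or its controls are pushed with more than 40 N (contact force between the fingers and lightbox above 40 N).
It fails at once if the small knob is turned to another dot (value of joint tone below 0.2636 rad or value of joint tone above 0.7836 rad).
It fails at once if a loose thing is shifted by more than 30 mm, lifted or carried (distance of any of eraser, sharpener, tape, ink_bottle, water_jar, paint_tin from where it was at the start of the episode above 0.03 m).
It also fails if it takes over 54 s, if anything falls off the work surface, if the arm or the gripper's body presses on something with over 40 N, if the wrist force passes 120 N, or if a joint passes its speed limit or range.

## Working session

There is one attempt and no reset: what is moved stays moved. The work goes in short steps, each a Python script; the robot and the scene stay as the last script left them, time stands still between calls to the robot, and variables do not carry over. Pictures are saved under pics/ and viewed, at most 10 in all, crops included, and the job is handed in when it is done.

```bash
mkdir -p pics
cat > h.py <<'E'
import numpy as np, cv2
from bench import bot
def cap(n,f):
    c=bot.capture(n); cv2.imwrite('pics/'+f,c['pixels'][:,:,::-1]); 
    np.savez('pics/'+f+'.npz',**{k:np.array(c[k]) for k in c}); return c
def ray(c,u,v,z):
    f=240/np.tan(np.radians(float(c['fovy']))/2)
    d=np.array(c['rotation'])@np.array([(u-c['cx'])/f,(v-c['cy'])/f,1]); e=np.array(c['eye'])
    return e+d*(z-e[2])/d[2]
E
python3 - <<'E'
from h import *
s=bot.get_state(); print(s)
for n in("scene","side","wrist"):
    c=cap(n,n+'0.png'); print(n,c['fovy'],c['cx'],c['cy'],c['eye'],c['rotation'])
E
```

```text
{'time': 0.0, 'joints': array([-1.30151288,  0.42669221,  0.07386232,  1.60658524, -0.03410967,
        1.11083373, -0.06710542]), 'joint_vel': array([-1.28367820e-04, -3.05638688e-05,  1.38496928e-03, -1.91552246e-03,
        7.98719110e-05,  1.49871339e-04, -5.26373472e-04]), 'effort': array([ 1.69560062e-04, -9.35804987e+01,  3.66689779e+00, -4.54193723e+01,
       -4.87780385e-02,  2.00487248e-02,  1.25044435e-04]), 'tcp_pos': array([0.27434822, 0.6162722 , 0.21881211]), 'tcp_rot': array([ 2.07889911e-01,  9.78152027e-01, -6.23154505e-04, -8.85790801e-05]), 'contact_force': array([-0.8047715 ,  0.78205065, -0.45170573]), 'ft_torque': array([-0.03091347,  0.03359413, -0.02214769]), 'gripper_force': 0.0, 'grip_width': 0.09428679639101052}
scene 52.24574991330475 332.34207897066693 242.47510213127396 [1.21219369 0.38559711 0.89738376] [ 0.48052478  0.8062538  -0.30074588 -0.16912323]
side 52.23148390638219 318.12999141818767 238.89205333962974 [ 0.12977981 -0.62196365  0.60348364] [ 0.84118847 -0.25559227  0.14560954 -0.45373165]
wrist 62.781349647233924 321.0040412199047 237.07890029463016 [0.20419697 0.64808157 0.38521912] [0.83109333 0.53981641 0.07207355 0.11263888]
```

View pics/scene0.png

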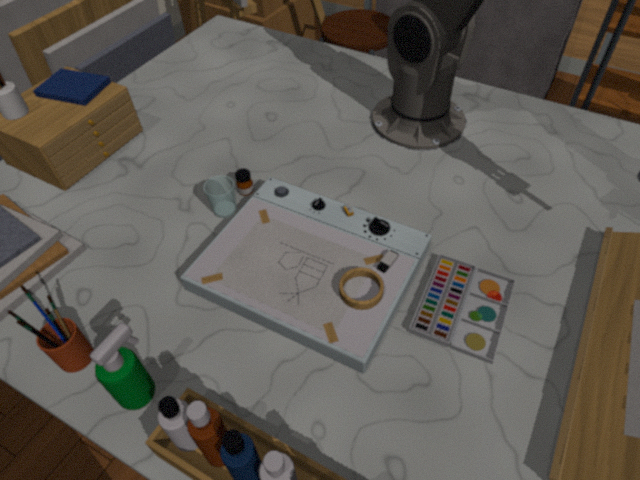

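The scene picture shows the box with its strip facing the robot: large knob near pixel (378,227), small knob (318,204), button (281,191), sharpener (347,211), eraser (387,259).

```bash
sed -i "s/np.array(c\['rotation'\])@/R.from_quat(c['rotation']).as_matrix()@/; 1a from scipy.spatial.transform import Rotation as R" h.py
python3 - <<'E'
from h import *
c=np.load('pics/scene0.png.npz')
k=ray(c,378,227,.079); b=ray(c,281,191,.065); t=ray(c,318,204,.07)
print(k,b,t); d=k-b; print(np.linalg.norm(d),'yaw',np.degrees(np.arctan2(-d[0],d[1])))
s=bot.get_state(); T=R.from_quat(s['tcp_rot']).as_matrix(); print(T)
w=np.load('pics/wrist0.png.npz'); W=R.from_quat(w['rotation']).as_matrix()
print('cam in tool',T.T@(w['eye']-s['tcp_pos']),T.T@W)
E
```

```text
[0.52053769 0.10807701 0.079     ] [ 0.51210991 -0.15798183  0.065     ] [ 0.51284479 -0.05247646  0.07      ]
0.2665601908238318 yaw -1.8143151345695796
[[-9.13573182e-01  4.06674253e-01 -3.06460329e-04]
 [ 4.06674363e-01  9.13572785e-01 -8.54561916e-04]
 [-6.75545130e-05 -9.05334408e-04 -9.99999588e-01]]
cam in tool [ 0.07699692  0.000257   -0.1662581 ] [[-1.46104418e-04 -9.64255311e-01 -2.64974856e-01]
 [ 9.99999581e-01  9.85528394e-05 -9.10027689e-04]
 [ 9.03613056e-04 -2.64974878e-01  9.64254892e-01]]
```

Run:
```python
from h import *
bot.movep([0.53,-0.02,0.22],[0,1,0,0])
c=cap('wrist','w1.png'); s=bot.get_state(); print(s['time'],s['tcp_pos'],s['joints'],s['contact_force'])
p=c['pixels'][:,:,::-1];
```

```text
2.6333 [ 0.53014672 -0.01926642  0.21994325] [-0.6006771   0.20858115  0.59806395  1.95505554 -0.13744434  1.01768611
  1.63160254] [-0.81912454 -0.16320223  0.35756644]
```

View pics/w1.png

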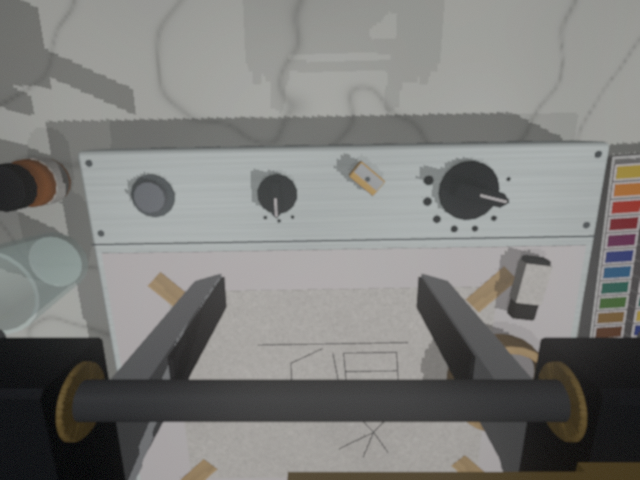

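The close view shows dots 1 and 3–8 at (508,179), (494,218), (475,228), (454,229), (436,219), (426,202), (428,181). The nose at (507,201) hides dot 2, so the knob starts at dot 2 and needs 4 clicks. The button is at (152,195) and the small knob at (277,193).

```bash
cat >> h.py <<'E'
def q(th): # tool down, tool x at world heading th (rad)
    c,s=np.cos(th),np.sin(th)
    return R.from_matrix(np.array([[c,s,0],[s,-c,0],[0,0,-1]])).as_quat()
E
python3 - <<'E'
from h import *
from scipy.optimize import least_squares
c=dict(np.load('pics/w1.png.npz'))
px={1:(508,179),3:(494,218),4:(475,228),5:(454,229),6:(436,219),7:(426,202),8:(428,181)}
M=[];P=[]
for i,(u,v) in px.items():
    a=np.radians(105-30*(i-1)); M.append([-.142+.0345*np.cos(a),.105+.0345*np.sin(a)]); P.append(ray(c,u,v,.055)[:2])
M.append([-.142,-.160]);P.append(ray(c,152,195,.065)[:2])
M=np.array(M);P=np.array(P)
def tf(x,M): 
    k,s=np.cos(x[2]),np.sin(x[2]); return M@np.array([[k,s],[-s,k]])+x[:2]
r=least_squares(lambda x:(tf(x,M)-P).ravel(),[.66,0,0],loss='soft_l1',f_scale=.002); x=r.x
print(x,np.degrees(x[2])); print(np.round(1e3*(tf(x,M)-P),1))
K=tf(x,np.array([[-.142,.105]]))[0];B=tf(x,np.array([[-.142,-.160]]))[0]
n=ray(c,507,201,.079)[:2]-K
print(K,B,P[-1],'nose',n,np.linalg.norm(n),np.degrees(np.arctan2(n[1],n[0])-x[2]))
np.save('fit.npy',np.r_[x,K,B])
for th in (-15,-45,-75,-105,-135):
    print(th,np.round(bot.solve_ik([*K,.08],q(np.radians(th))),2))
E
```

```text
[0.64630268 0.00127502 0.01072587] 0.6145468231046989
[[ 0.4  0.2]
 [ 0.3 -0.5]
 [ 0.5 -0.4]
 [-0.2 -0.2]
 [-0.1  0.6]
 [-0.6  1.2]
 [-0.6  0.6]
 [ 0.3 -1.9]]
[0.50318466 0.10474594] [ 0.50602696 -0.16023882] [ 0.50569208 -0.15832346] nose [0.00472608 0.02302865] 0.02350860509033369 77.7878884110037
-15 [-1.2   0.71  1.21  2.13 -0.87  0.93 -1.32]
-45 [-1.2   0.71  1.21  2.13 -0.87  0.93 -1.84]
-75 [ 0.36  0.47 -0.84  2.05  0.48  0.83  2.64]
-105 [-0.56  0.36  0.28  2.1  -0.15  0.71  2.69]
-135 [-0.63  0.36  0.36  2.1  -0.2   0.71  2.21]
```

Run:
```python
from h import *
f=np.load('fit.npy'); K=f[3:5];B=f[5:7]; B=B+[0,.001]
bot.set_gripper(0.0)
bot.movep([*B,.14],q(np.pi))
c=cap('wrist','w2.png'); d=cap('side','s2.png')
bot.move_l([*B,.095])
e=cap('side','s3.png')
s=bot.get_state(); print(s['time'],s['tcp_pos'],s['grip_width'],s['joints'],s['contact_force'])
im=np.hstack([cv2.resize(x['pixels'],(400,300)) for x in(c,e)])[:,:,::-1]
def proj(c,X):
    fl=240/np.tan(np.radians(c['fovy'])/2); p=R.from_quat(c['rotation']).as_matrix().T@(np.array(X)-c['eye']); return fl*p[:2]/p[2]+[c['cx'],c['cy']]
cs=[]
for cc in (c,e):
    m=cc['pixels'][:,:,::-1].copy()
    for X in ([*K,.079],[*B,.065]): cv2.drawMarker(m,tuple(int(round(t)) for t in proj(cc,X)),(0,0,255),0,6,1)
    u,v=proj(cc,[*B,.065]).astype(int); u=min(max(u,100),540);v=min(max(v,100),380)
    cs.append(cv2.resize(m[v-100:v+100,u-100:u+100],(400,400)))
cv2.imwrite('pics/c3.png',np.hstack(cs))
```

```text
5.3417 [ 0.50655148 -0.15915122  0.09578514] 0.0006922913582881694 [-0.30014564  0.39862065  0.59595461  2.06599191 -0.31991268  0.76547806
  2.06397384] [ 1.00689751  0.23960371 -0.38108977]
```

View pics/c3.png

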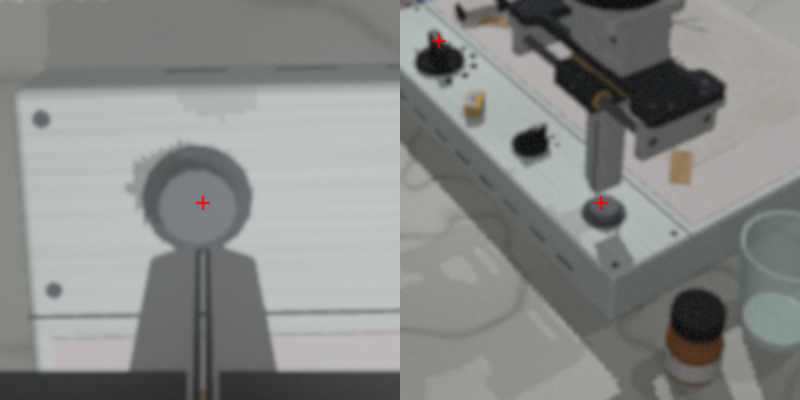

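The crops show the button cap centred about 2 mm from its marker, with the fingertip right above it. The knob marker also sits on its axis, so the fit is good and I press.

Run:
```python
from h import *
f=np.load('fit.npy'); K=f[3:5];B=f[5:7]+[.001,.001]
bot.move_l([*B,.083])
r=bot.move_l([*B,.0735],velocity=.012,max_force=12)
s=bot.get_state(); print(r,s['tcp_pos'],s['contact_force'])
bot.wait(.15); s=bot.get_state(); print(s['tcp_pos'],s['contact_force'])
bot.move_l([*B,.15],velocity=.12)
yaw=f[2]
def pose(psi,r,off): # psi deg in box frame
    a=np.radians(psi)+yaw; u=np.array([np.cos(a),np.sin(a)]); n=np.array([-u[1],u[0]])
    return K+r*u+off*n, q(a+np.pi/2)
p,o=pose(75,.020,.026)
bot.movep([*p,.15],o)
bot.move_l([*p,.081],velocity=.1,max_force=8)
c=cap('wrist','w4.png'); e=cap('side','s4.png')
s=bot.get_state(); print(s['time'],s['tcp_pos'],s['joints'],s['contact_force'])
m=e['pixels'][:,:,::-1]
cv2.imwrite('pics/c4.png',np.hstack([cv2.resize(c['pixels'][:,:,::-1][60:360,170:470],(400,400)),cv2.resize(m[0:200,60:260],(400,400))]))
```

```text
True [ 0.50726567 -0.15925793  0.07505884] [-3.07062539  0.96573434 14.45491333]
[ 0.5072733  -0.15930732  0.07510784] [-2.51647052  1.78561555 12.42227532]
9.2417 [0.48338872 0.13067865 0.08159429] [-0.8744117   0.37383356  0.58249384  2.13999085 -0.31420321  0.70867436
  1.23700055] [0.07939424 0.3276412  0.58989219]
```

View pics/c4.png

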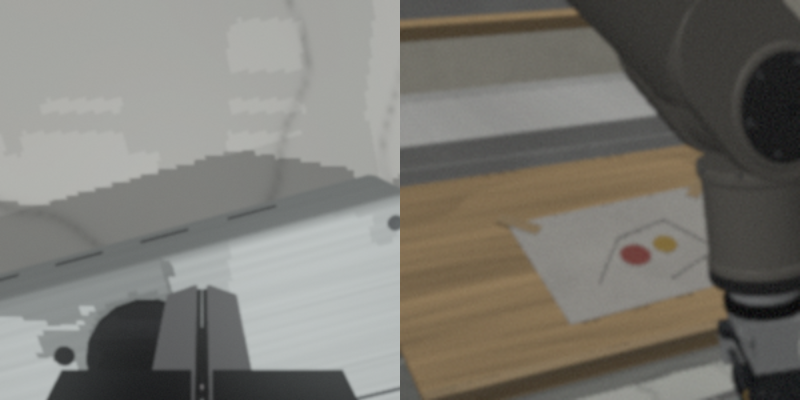

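Button fully in (tip at 61 mm) and released, and the finger is beside the nose. Next I push three clicks around, logging the force.

```bash
cat >> h.py <<'E'
f=np.load('fit.npy'); K=f[3:5]; yaw=f[2]
def pose(psi,r,off):
    a=np.radians(psi)+yaw; u=np.array([np.cos(a),np.sin(a)]); n=np.array([-u[1],u[0]])
    return K+r*u+off*n, q(a+np.pi/2), n
def go(psi,r=.020,off=.014,z=.080,v=.03,mf=15):
    p,o,n=pose(psi,r,off); hit=bot.move_l([*p,z],frame=o,velocity=v,max_force=mf)
    s=bot.get_state(); print(round(psi,1),hit,'t%.1f'%s['time'],'push back %.1f'%(s['contact_force'][:2]@n),np.round(s['contact_force'],1),flush=True); return hit
E
python3 - <<'E'
from h import *
go(75,off=.020); go(75,off=.0145)
for psi in np.arange(69,-8,-6.):
    if go(psi): break
E
```

```text
75 False t9.6 push back -0.3 [ 0.3  0.2 -0.5]
75 False t9.9 push back 5.3 [-4.2  5.   2.6]
69.0 False t10.2 push back 0.2 [-0.5 -0.8  1.3]
63.0 False t10.4 push back 0.5 [-0.8 -0.5 -0.3]
57.0 False t10.7 push back -0.8 [ 0.5 -0.8 -0.3]
51.0 False t11.0 push back 2.3 [-2.1  0.9  1.8]
45.0 False t11.2 push back 2.9 [-3.   1.1  0.9]
39.0 False t11.5 push back 0.8 [-0.7  0.4 -1.2]
33.0 False t11.7 push back 0.6 [-0.9  0.1 -1. ]
27.0 False t12.0 push back 0.7 [-0.3  0.6 -0.4]
21.0 False t12.2 push back 0.3 [ 0.2  0.4 -0. ]
15.0 False t12.5 push back 3.8 [-2.6  3.2  1.5]
9.0 False t12.8 push back 3.6 [-1.7  3.3  0.1]
3.0 False t13.0 push back -0.2 [ 0.5 -0.2 -0.1]
-3.0 False t13.3 push back 0.6 [-0.6  0.6  0.3]
```

Force shows three rise-and-drop cycles, so the knob should be at dot 5. For the fourth click I use fine steps and stop at the drop, then back off and look.

Run:
```python
from h import *
mx=0
for psi in np.arange(-6,-40,-3.):
    if go(psi): break
    p,o,n=pose(psi,.02,.014); b=bot.get_state()['contact_force'][:2]@n
    mx=max(mx,b)
    if mx>2.5 and b<1.2: break
go(psi,off=.022)
go(psi,off=.022,z=.16,v=.12)
bot.movep([.47,.03,.22],q(np.pi))
c=cap('wrist','w5.png'); cv2.imwrite('pics/c5.png',cv2.resize(c['pixels'][60:330,200:560,::-1],(800,600)))
```

```text
-6.0 False t13.5 push back -0.7 [ 0.  -0.7  0.8]
-9.0 False t13.8 push back 0.0 [-0.4  0.1  0. ]
-12.0 False t14.0 push back 0.8 [-0.2  0.8  0.3]
-15.0 False t14.3 push back 3.0 [-0.6  3.2  0.6]
-18.0 False t14.5 push back 4.4 [0.4 4.5 1.6]
-21.0 False t14.8 push back 2.3 [0.5 2.3 1.7]
-24.0 False t15.0 push back 1.9 [1.1 1.6 0.8]
-27.0 False t15.3 push back -0.4 [-0.6 -0.1 -0.9]
-27.0 False t15.7 push back 0.2 [ 0.5 -0.1  0.3]
-27.0 False t16.5 push back -0.8 [-0.8 -0.5  0.7]
```

View pics/c5.png

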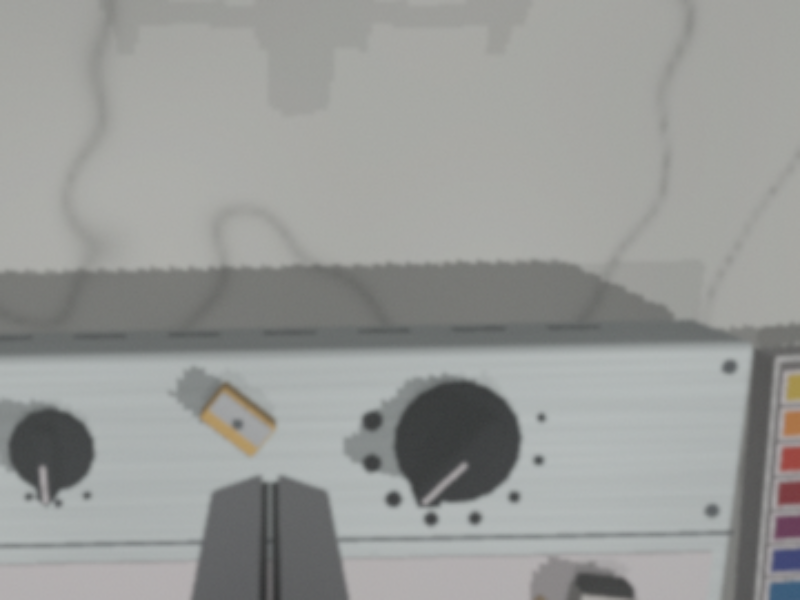

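The white line runs from (466,464) to (425,502). That is about 46° clockwise from box +x, parallel to the direction of the sixth dot (393,499). The small knob and sharpener haven't moved.

Run:
```python
from h import *
bot.wait(.5); print(bot.hand_in())
```

```text
the job is handed in; nothing more can be done
None
```

The job is handed in: I pressed the button fully in and let it spring back, then pushed the large knob clockwise four clicks, from the second dot to the sixth (checked by camera), with light fingertip pushes; the verdict was not shown.

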